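# Take the spent battery out of its locked dock and lay it in the charger

### The arm

A 6-joint arm with a two-finger parallel gripper is mounted at the origin on the work surface. World frame = base frame: x ahead of the robot, y to its left, z up, the work surface at z = 0. Lengths are in mm, angles in rad, forces in N, time in s.
With the tool pointing down it reaches from about 275 to 750 mm from the base axis. Payload 10.2 kg.
Tool frame: the origin (TCP) lies between the finger pads; the fingertips stand 17 mm ahead of it and the grasp point (between the pads) lies 2 mm behind it (tips_ahead is the distance from the TCP to the fingertips, in mm); z points along the fingers, y is the line along which they close (so a half turn about z gives the same grasp; the last joint's range is limited). The gripper opens to 85 mm and grips with 20 to 120 N. Pads are 22 mm wide; open, the fingers measure 114 mm over their backs; the gripper's body (76 mm by 85 mm) begins 54 mm behind the grasp point. The pads swing forward as they close: fully open they stand 13 mm farther back than shut.
Start: joints at [-1.521, 0.313, 1.498, -0, 1.331, -0.223], TCP at [141.437, -505.596, 248.294] pointing down, gripper open.
Joint ranges: [-2.94, 2.94], [-0.97, 2.17], [0.19, 2.56], [-1.23, 4.37], [0.02, 3.11], [-2.88, 2.88]. Speed limits (rad/s): [2.39, 2.39, 3.01, 3.14, 3.14, 3.14].

### API

Orientations are given as a unit quaternion [w, x, y, z].
In Python, from rig import sense, capture, finish_job, boxes_of, tips_ahead gives the robot as it stands.
- The arm moves only by the tool drive_tool, never from a script. Its argument "commands" is text: rows parted by semicolons, each of 7 numbers parted by spaces: the shift along the world's x, y, z in units of 0.1 m (1.0 is 0.1 m), then the turn, a rotation vector about the world's x, y, z in units of pi/4 rad (1.0 is pi/4 rad), then the opening in per cent of the stroke, from 0 (shut) to 100 (fully open). A call has 1 to 20 rows; each row shifts and turns the commanded pose from where the row before left it; what a row does not reach is not made up. A row lasts 1/12 s, in which the tool goes at most 41.7 mm and 7.16 degrees, less where a joint would pass 70% of its speed; a pose out of reach is approached as far as the arm can. A call with a number of a shift or a turn outside -1 to 1 is refused whole. A call with a gripper value outside its range is refused whole. The fingers move at their own pace and stop on an object; "force" is the grip in N (left out, the last holds). Time passes only in rows, so rows that do not move let the fingers close. It gives the time, the measured TCP pose, the force, the opening and the grip force at its end, in the units of the state.
- sense(): the state, without advancing time (a new reading comes with each control period).
- capture(name): name is "scene" or "top" or "wrist"; returns a dict with "pixels" (420x560x3 uint8, blue, green, red), "fov_y" (degrees; the focal length in pixels is half the picture's height over the tangent of half this angle, whatever the lens; pixels are square), "cx", "cy" (the principal point, pixels), "position" and "attitude" of the camera in the world; the wrist camera has in their place "tool_from_camera" (4x4, takes a point from camera to tool coordinates, whose origin is the TCP and whose axes are the flange's). Camera axes: x right, y down, z forward; pixel columns grow to the right and rows downward; lengths in mm; the calibration is good to about 2 mm. A picture is of the moment at which its call begins: read the wrist's pose just before it. There is no depth.
- finish_job(): hands the job in; it is judged then, once.
Trained networks look in a picture, given as the dict that the camera call returned (one of the last four; its "shot" number tells which), for a name from the list of things; names that differ only in an ending like _2 or _b are one class to them, and where a whole thing is asked for, a point or a joint stands for the part that bears it (a point fixed in the world has none). Each returns a list of dicts, best first, with "confidence" (0 to 1); they miss things now and then, are a little off and sometimes report something else, mostly with a low value. They report only what shows in the picture. A call takes as long as a camera call.
- boxes_of(picture, name): "position" ([column, row] in pixels, amid what is visible of it).
The state is a dict: "time_s": time; "joints": joint angles; "dq": joint speeds; "tau": joint torques, N m; "eef_pos": TCP position; "ee_rot": TCP orientation; "force": force on the tool from outside, world axes, zero at the start; "wrist_torque": the same for the moment, N m; "grip_width": opening from 0.0 (shut) to 1.0 (fully open); "grip_force": force on a finger pad.
Only numpy, scipy, OpenCV 4.12 (cv2) and the standard library are available. Lean on these libraries where they do the work, as an engineer would, in place of code of your own. Each camera call takes 0.05 s, during which the arm holds its last target. There are 200 camera calls.

### The job

The pack in the feeder's battery dock is spent: draw the red safety catch fully back, turn the yellow lock arm aside, well clear of the pack, then lift the pack out by its handle and stand it upright on the clear bench. Let go, take it again by its sides and lay it down gently (do not drop it) in the free charger, handle end towards the open end, its foot pushed home against the contact block. Leave the catch and the arm open for the next pack, and leave the charged pack and everything else on the bench where it is.

Things in the scene. Friction and masses are not known exactly. Their poses are not given: they have to be found in the camera images.
- dock: Fixed grey battery dock on a dark base plate, 100 x 255 x 12 mm. Origin: on the bench, under the centre of the pack's well; its y axis runs from the well to the post (axis at y = +75 mm) and on to the red catch (y = +139 mm). Well: 62 (x) x 52 (y) mm inside, floor 12 mm above the bench, walls 9 mm thick, 72 mm high. Post, clamp block and bracket reach 123 mm, the guides of the catch 134 mm.
- catch (a joint): Slide of the red safety catch on the dock, m: 0 to 0.003 as found (its flat steel bolt sits in the fork at the tail of the lock arm, which then cannot turn), 0.020 fully drawn. It slides level along the dock's +y, away from the post, takes 2 to 3 N and stays where it is left. The fork is free from 0.016 on.
- catch_grip (a point): Middle of the red upright grip of the catch, 157 mm above the bench; moves with the catch. The grip is 12 mm (along the dock's x) by 16 mm (along y), from 133 to 166 mm above the bench; it can be taken from above.
- lock_arm (a joint): Turn of the yellow lock arm about the upright post axis, rad, anticlockwise seen from above: 0 locked (tongue over the pack's shoulder, along the dock's -y), stop at 1.5. It takes about 0.12 N m and stays where it is left. The pack is clear from 0.9 on. Blocked within 0.1 rad while the catch is in.
- wing (a point): Centre of the black wing handle on the lock arm, on the post axis, 163 mm above the bench: a bar 50 mm long (along this frame's y, as the tongue), 12 mm thick, 140 to 172 mm above the bench, that turns with the arm. The hub under it, 28 mm across, ends at 143 mm. The tongue is 16 mm wide, reaches 65 mm from the axis and lies 125 to 133 mm above the bench.
- pack: Loose spent battery pack, 0.36 to 0.54 kg, black with an orange cap: 56 (x) x 46 (y) x 110 (z) mm, black strap handle on top up to z = 140 mm. Origin: centre of its foot; z points to the handle end. At the start it stands in the dock's well, its axes along the dock's.
- handle (a point): Middle of the bar of the pack's strap handle, on the pack's axis, 133 mm above its foot. The bar is 36 mm long (along the pack's x), 12 mm thick (along y), from z = 126 to 140 mm; the cap under it is flat at z = 110 mm.
- charger: Fixed free charger, dark slab 94 (x) x 180 (y) mm, its deck 22 mm above the bench; nearer or farther than the occupied one. Origin: on the bench, under its centre. Across its -y end stands a grey contact block, 36 mm higher than the deck, inner face at y = -64 mm. The other end, +y, is open.
- bay (a point): Foot of the free charger's bay: on the deck, on the middle line, at the inner face of the contact block; y points to the open end. Two guides 10 mm high, 56 mm apart inside, run from here to y = 56 mm. The pack lies on one of its 46 mm wide sides: 46 mm across, 56 mm high.
- charged_pack: A second pack of the same make, lying in the other, occupied charger of the same shape. Origin: on the deck, under the pack's middle; it lies along its y, handle towards +y. To be left alone.
- screwdriver: Screwdriver lying at the far side, about 200 mm long, origin under its middle; bystander.
- parts_tray: Empty open blue tray, 85 x 125 x 32 mm, origin under its centre; bystander.
- screw_jar: Closed jar, 56 mm across, 70 mm high, origin under its centre; bystander.
- wrench: Wrench lying at the right, origin under its middle; bystander.
- spare_knob: Grey spare knob, 38 mm across, 26 mm high, standing between the dock and the chargers, origin under its centre; bystander.
- calipers: Digital calipers lying near the robot on the left, 190 mm long, origin under the beam's middle; bystander.
- mug: Blue mug, 76 mm across, 90 mm high, origin under its centre; bystander.

How it is judged (in metres and radians):
On the way, in this order (a step that is already met when the one before it is completed fails the run):
1. the red catch is drawn back (at least 15 of its 20 mm) (value of joint catch above 0.015 m), for 0.1 s.
2. the lock arm is turned clear of the pack (at least 0.9 rad) (value of joint lock_arm above 0.9 rad), for 0.1 s.
3. the pack stands upright on the bench, let go (angle between pack's own z axis and vertical below 0.12 rad and height (world z) of pack below 0.006 m and contact force between pack and the fingers below 0.2 N and linear speed of pack below 0.03 m/s), for 0.2 s.
At the end, for the whole second after the job is handed in: The pack lies let go and at rest in the free charger, flat between the guides (within 8 mm and 0.1 rad of the bay's middle line), handle to the open end, foot within 6 mm of the contact block; the arm is still turned by 0.9 rad or more, the catch still drawn by 15 mm or more (x of pack in the frame of charger between -0.008 and 0.008 m and y of pack in the frame of charger between -0.07 and -0.058 m and z of pack in the frame of charger between 0.044 and 0.056 m and y of handle in the frame of charger above 0.05 m and angle between the z axis of pack and the y axis of charger, either way round below 0.1 rad and angle between pack's own z axis and vertical between 1.5 and 1.64 rad and linear speed of pack below 0.02 m/s and value of joint lock_arm above 0.9 rad and value of joint catch above 0.015 m); the robot touches nothing.
It fails at once if the charged pack is shifted more than 15 mm (distance of charged_pack from where it was at the start of the episode above 0.015 m).
It fails at once if the pack is dropped or knocked over (falls untouched by the fingers, faster than 0.45 m/s, a drop of about 10 mm) (contact force between pack and the fingers below 0.2 N and linear speed of pack above 0.45 m/s).
It fails at once if a bystander is shifted more than 30 mm (distance of any of screwdriver, parts_tray, screw_jar, wrench, spare_knob, calipers, mug from where it was at the start of the episode above 0.03 m).
It also fails if it takes over 64 s, if anything falls off the work surface, if the arm or the gripper's body presses on something with over 40 N, if the wrist force passes 120 N, or if a joint passes its speed limit or range.

## Working session

There is one attempt and no reset: what is moved stays moved. The work goes in short steps, Python scripts to look and compute and a tool call to move; the robot and the scene stay as the last step left them, time stands still between calls to the robot, and variables do not carry over. Pictures are saved under pics/ and viewed, at most 13 in all, crops included, and the job is handed in when it is done.

Besides the shell and the picture viewer there is one more tool, called after "Call:" by a JSON object that holds its "fn" and its "kwargs", one argument or row to a line. drive_tool: Moves the arm, as the interface text tells. Shifts and turns lie within -1 to 1; 1 stands for 0.1 m of shift or pi/4 rad of turn. Its arguments: {"type":"object","properties":{"commands":{"type":"string"},"force":{"type":"number"}},"required":["commands"]}

```bash
mkdir -p pics; ls; cat > h.py <<'E'
import numpy as np, cv2
from scipy.spatial.transform import Rotation as R
from rig import *
def rot(q): return R.from_quat([q[1],q[2],q[3],q[0]])
def cam(c,s=None):
    f=c["pixels"].shape[0]/2/np.tan(np.radians(c["fov_y"])/2)
    if "position" in c:
        a=np.array(c["attitude"]); M=a if a.shape==(3,3) else rot(a).as_matrix()
        return f,M,np.array(c["position"])
    T=np.array(c["tool_from_camera"]); A=rot(s["ee_rot"]).as_matrix()
    return f,A@T[:3,:3],A@T[:3,3]+np.array(s["eef_pos"])
def ray(c,px,z,s=None):
    f,M,p=cam(c,s); d=M@np.array([(px[0]-c["cx"])/f,(px[1]-c["cy"])/f,1]); return p+d*(z-p[2])/d[2]
def proj(c,P,s=None):
    f,M,p=cam(c,s); d=M.T@(np.array(P)-p); return d[:2]/d[2]*f+[c["cx"],c["cy"]]
E
python3 - <<'E'
from h import *
s=sense(); print(s["eef_pos"],s["ee_rot"],s["time_s"],tips_ahead)
for n in ["top","scene"]:
    c=capture(n); cv2.imwrite(f"pics/{n}0.png",c["pixels"]); print(n,c["fov_y"],c["cx"],c["cy"],c["position"],c["attitude"])
    for k,z in [("dock",60),("catch_grip",157),("wing",163),("pack",110),("handle",133),("charger",22),("charged_pack",50),("spare_knob",20),("mug",60),("screw_jar",60),("parts_tray",20),("calipers",5),("wrench",5),("screwdriver",10)]:
        for b in boxes_of(c,k)[:2]: print(k,round(b["confidence"],2),np.round(b["position"]),np.round(ray(c,b["position"],z)))
E
```

```text
pics
[ 141.43426904 -505.33917295  247.72078412] [-6.53190573e-04  9.90713282e-01  1.35966028e-01  7.92929865e-05] 0.0 17.0
top 48.413739323584856 279.60501219266735 215.36332111961406 [ 266.02256264  -51.76646944 1407.50857026] [ 0.06358613 -0.69678154  0.71087399 -0.07148746]
dock 0.64 [163. 229.] [494. 271.  60.]
catch_grip 0.17 [165. 213.] [521. 245. 157.]
wing 0.51 [165. 215.] [513. 243. 163.]
pack 0.57 [196. 221.] [506. 167. 110.]
pack 0.3 [393. 300.] [ 275. -375.  110.]
handle 0.74 [413. 220.] [ 491. -440.  133.]
handle 0.62 [196. 222.] [499. 164. 133.]
charger 0.81 [342. 241.] [ 452. -256.   22.]
charged_pack 0.97 [335. 186.] [ 615. -237.   50.]
charged_pack 0.46 [164. 214.] [539. 273.  50.]
mug 0.94 [395. 298.] [ 282. -394.   60.]
mug 0.54 [166. 228.] [496. 262.  60.]
parts_tray 0.93 [251. 141.] [772.  15.  20.]
calipers 0.88 [123. 304.] [282. 396.   5.]
calipers 0.65 [395. 297.] [ 283. -407.    5.]
wrench 0.79 [417. 222.] [ 510. -489.    5.]
screwdriver 0.59 [193. 135.] [799. 196.  10.]
scene 49.911413839050695 279.10563028120083 213.83976261024532 [1166.44467431  365.62195
[... 156 characters left out ...]
g 0.71 [393. 263.] [525. 251. 163.]
pack 0.57 [361. 262.] [526. 178. 110.]
handle 0.9 [360. 261.] [541. 180. 133.]
charger 0.84 [241. 194.] [ 452. -259.   22.]
charged_pack 0.64 [240. 195.] [ 474. -242.   50.]
charged_pack 0.61 [210. 228.] [ 622. -231.   50.]
spare_knob 0.69 [274. 280.] [645.  -1.  20.]
mug 0.68 [240. 139.] [ 283. -391.   60.]
screw_jar 0.71 [204. 279.] [ 764. -132.   60.]
parts_tray 0.61 [252. 318.] [765.  18.  20.]
calipers 0.87 [472. 265.] [289. 411.   5.]
calipers 0.54 [269. 278.] [638. -19.   5.]
wrench 0.77 [171. 182.] [ 525. -481.    5.]
wrench 0.53 [470. 262.] [284. 403.   5.]
screwdriver 0.76 [309. 362.] [775. 189.  10.]
screwdriver 0.21 [254. 318.] [757.  17.  10.]
```

```bash
python3 - <<'E'
import cv2
a=cv2.imread("pics/top0.png")[110:330,90:440]; cv2.imwrite("pics/top0c.png",cv2.resize(a,(795,500),interpolation=cv2.INTER_CUBIC))
a=cv2.imread("pics/scene0.png")[120:340,150:500]; cv2.imwrite("pics/scene0c.png",cv2.resize(a,(795,500),interpolation=cv2.INTER_CUBIC))
E
```

```text
(no output)
```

View pics/top0c.png

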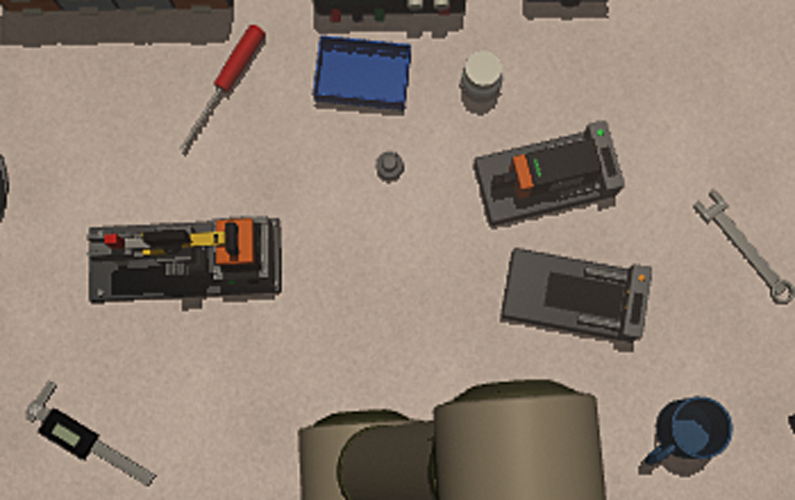

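View pics/scene0c.png

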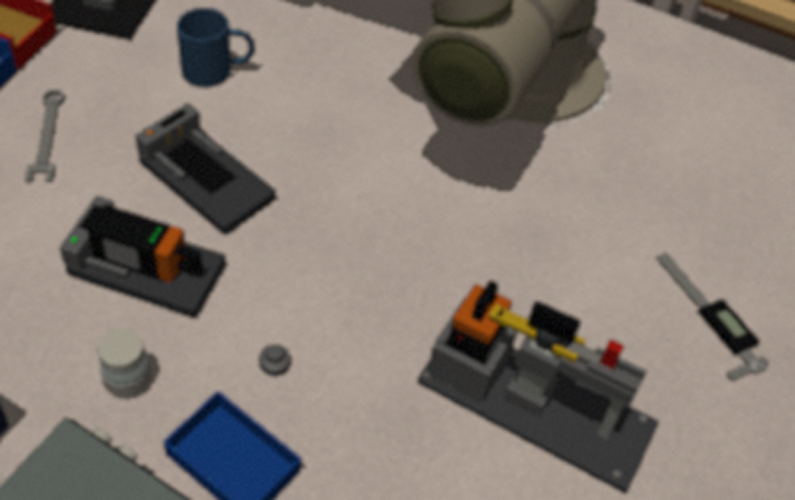

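The top view shows the dock with its well at the right and its catch at the left, so dock +y is roughly world +y. The free charger is the nearer one, with its block at the right, so its +y is also roughly world +y. I'll get coarse poses from the corners.

```bash
python3 - <<'E'
from h import *
c=capture("top")
k=795/350
def g(x,y,z): 
    p=ray(c,(x/k+90,y/k+110),z); print((x,y,z),np.round(p,1)); return p
print("plate"); a=g(90,302,12);b=g(281,292,12);print(np.degrees(np.arctan2(*(a-b)[[1,0]])))
print("red",end='');g(112,240,166)
print("wing",end='');g(166,238,172)
print("handle",end='');g(232,240,140)
print("charger"); a=g(513,248,22);b=g(502,321,22);d=g(632,338,22); g(628,300,58)
print(np.degrees(np.arctan2(*(b-d)[[1,0]])), np.degrees(np.arctan2(*(a-b)[[1,0]])))
print("knob");g(389,165,20);print("charged");g(483,195,22)
E
```

```text
plate
(90, 302, 12) [460.5 381.3  12. ]
(281, 292, 12) [468.9 129.5  12. ]
91.90910231688797
red(112, 240, 166) [512.8 310.4 166. ]
wing(166, 238, 172) [512.8 245.  172. ]
handle(232, 240, 140) [515.2 172.7 140. ]
charger
(513, 248, 22) [ 520.4 -179.3   22. ]
(502, 321, 22) [ 423.3 -161.4   22. ]
(632, 338, 22) [ 397.6 -330.9   22. ]
(628, 300, 58) [ 443.1 -321.3   58. ]
81.37736960940595 -10.456187106848043
knob
(389, 165, 20) [637.9 -16.1  20. ]
charged
(483, 195, 22) [ 593.4 -141.6   22. ]
```

Call:
{"fn": "drive_tool", "kwargs": {
  "commands": "0.2 0.3 0.06 0 0 0.085 100;0.2 0.3 0.06 0 0 0.085 100;0.2 0.3 0.06 0 0 0.085 100;0.2 0.3 0.06 0 0 0.085 100;0.2 0.3 0.06 0 0 0.085 100;0.2 0.3 0.06 0 0 0.085 100;0.2 0.3 0.06 0 0 0.085 100;0.2 0.3 0.06 0 0 0.085 100;0.2 0.3 0.06 0 0 0.085 100;0.2 0.3 0.06 0 0 0.085 100;0.2 0.35 0.06 0 0 0.085 100;0.2 0.35 0.06 0 0 0.085 100;0.15 0.35 0.06 0 0 0.085 100;0.15 0.35 0.06 0 0 0.085 100;0.15 0.35 0.06 0 0 0.085 100;0.15 0.35 0 0 0 0.085 100;0.15 0.35 0 0 0 0.085 100;0.15 0.35 0 0 0 0.085 100;0.1 0.35 0 0 0 0.085 100;0 0.35 0 0 0 0.085 100",
  "force": 60
}}

```text
time_s: 3.22
eef_pos: [482.3, 146.3, 337.8]
ee_rot: [-0.0, 0.693, 0.721, -0.0]
force: [1.2, -0.4, -0.4]
grip_width: 0.999
grip_force: 0.0
```

```bash
python3 - <<'E'
from h import *
s=sense(); c=capture("wrist"); cv2.imwrite("pics/w1.png",c["pixels"]); print(s["eef_pos"],rot(s["ee_rot"]).as_matrix().round(3).tolist(),s["joints"],tips_ahead)
print(np.round(c["tool_from_camera"],2).tolist(),c["fov_y"])
for k,z in [("catch_grip",157),("wing",163),("handle",133+12),("pack",122)]:
    for b in boxes_of(c,k)[:2]: print(k,round(b["confidence"],2),np.round(b["position"]),np.round(ray(c,b["position"],z,s),1))
E
```

```text
[482.31680556 146.29845845 337.79014461] [[-0.04, 0.999, -0.0], [0.999, 0.04, -0.0], [-0.0, -0.0, -1.0]] [ 6.16744047e-02  2.17505070e-01  1.39052229e+00 -3.12460475e-05
  1.53385051e+00  2.11922537e-02] 17.0
[[0.0, -0.97, -0.26, 64.64], [1.0, 0.0, 0.0, -0.46], [-0.0, -0.26, 0.97, -126.16], [0.0, 0.0, 0.0, 1.0]] 59.17719078472951
catch_grip 0.91 [321.  14.] [509.2 281.5 157. ]
wing 0.89 [326.  73.] [515.6 239.2 163. ]
wing 0.74 [522. 128.] [675.  204.3 163. ]
handle 0.82 [315. 155.] [512.9 173.8 145. ]
handle 0.46 [308.  70.] [502.6 242.3 145. ]
pack 0.9 [312. 152.] [512.4 173.8 122. ]
```

View pics/w1.png

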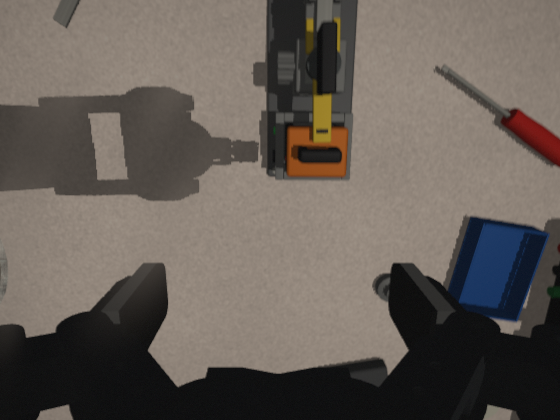

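The wrist view shows the pack with its handle at (320,155), the wing at (327,58) and the catch at the top edge. I'll move on over the dock for a closer look.

Call:
{"fn": "drive_tool", "kwargs": {
  "commands": "0.1 0.3 -0.1 0 0 -0.005 100;0.1 0.3 -0.1 0 0 0 100;0.1 0.3 -0.1 0 0 0 100;0 0 0 0 0 0 100;0 0 0 0 0 0 100"
}}

```text
time_s: 3.88
eef_pos: [511.7, 233.9, 307.5]
ee_rot: [-0.0, 0.695, 0.719, -0.001]
force: [-1.1, 0.7, 0.9]
grip_width: 0.997
grip_force: 0.0
```

```bash
python3 - <<'E'
from h import *
s=sense(); c=capture("wrist"); im=c["pixels"]; cv2.imwrite("pics/w2.png",im); print(s["eef_pos"],rot(s["ee_rot"]).as_matrix().round(3).tolist(),tips_ahead)
for k,z in [("catch_grip",157),("wing",163),("handle",133+12)]:
    for b in boxes_of(c,k)[:2]: print(k,round(b["confidence"],2),np.round(b["position"]),np.round(ray(c,b["position"],z,s),1))
h=cv2.cvtColor(im,cv2.COLOR_BGR2HSV)
for n,lo,hi,z in [("red",(0,150,60),(4,255,255),160),("orange",(6,150,60),(16,255,255),122)]:
    m=cv2.inRange(h,lo,hi); k,_,st,ce=cv2.connectedComponentsWithStats(m)
    i=1+st[1:,4].argmax(); print(n,st[i],ce[i].round(1),ray(c,ce[i],z,s).round(1))
E
```

```text
[511.66086792 233.87642552 307.52686133] [[-0.033, 0.999, -0.001], [0.999, 0.033, -0.001], [-0.001, -0.002, -1.0]] 17.0
catch_grip 0.81 [285. 108.] [514.5 299.3 157. ]
wing 0.61 [287. 178.] [517.5 249.5 163. ]
handle 0.93 [278. 251.] [513.4 184.5 145. ]
red [ 478  185   79   58 1698] [518.8 215.4] [697.4 225.6 160. ]
orange [ 251  225   63   51 1819] [281.4 248. ] [516.5 178.  122. ]
```

View pics/w2.png

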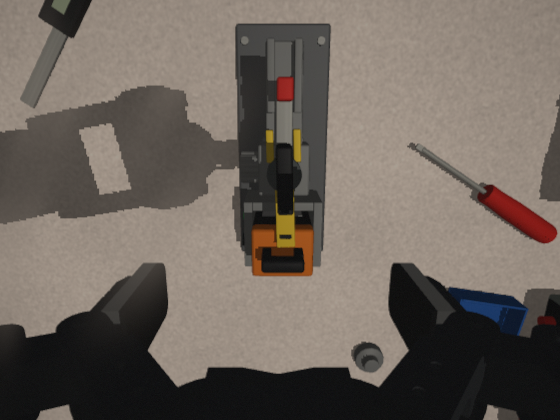

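Visible here: red grip about (286,89), wing bar (285,179), handle bar (283,260), and plate far corners (236,25) and (330,25).

```bash
python3 - <<'E'
from h import *
s=sense(); c=capture("wrist"); im=c["pixels"]
h=cv2.cvtColor(im[60:120,260:310],cv2.COLOR_BGR2HSV)
m=cv2.inRange(h,(0,120,60),(8,255,255))|cv2.inRange(h,(172,120,60),(180,255,255)); y,x=np.nonzero(m); print(x.min()+260,x.max()+261,y.min()+60,y.max()+61)
for p,z in [((286,89),166),((286,89),150),((285,179),172),((283,260),150),((236,25),12),((330,25),12)]: print(p,z,ray(c,p,z,s).round(1))
E
```

```text
276 294 76 100
(286, 89) 166 [515.  311.3 166. ]
(286, 89) 150 [515.4 312.2 150. ]
(285, 179) 172 [516.5 249.1 172. ]
(283, 260) 150 [517.9 177.  150. ]
(236, 25) 12 [463.8 381.3  12. ]
(330, 25) 12 [562.1 384.5  12. ]
```

Call:
{"fn": "drive_tool", "kwargs": {
  "commands": "0.01 0.26 -0.1 0 0 0 60;0.01 0.26 -0.1 0 0 0 50;0.01 0.27 -0.1 0 0 0 50;0 0 -0.3 0 0 0 50;0 0 -0.3 0 0 0 50;0 0 -0.3 0 0 0 50;0 0 -0.2 0 0 0 50;0 0 -0.08 0 0 0 50;0 0 0 0 0 0 50;0 0 0 0 0 0 50"
}}

```text
time_s: 4.97
eef_pos: [515.1, 313.2, 161.7]
ee_rot: [0.0, 0.695, 0.719, 0.001]
force: [0.5, -0.7, 0.0]
grip_width: 0.504
grip_force: 0.0
```

```bash
python3 - <<'E'
from h import *
s=sense(); c=capture("wrist"); im=c["pixels"]; print(s["eef_pos"],tips_ahead)
h=cv2.cvtColor(im,cv2.COLOR_BGR2HSV); m=cv2.inRange(h,(0,120,60),(5,255,255))|cv2.inRange(h,(174,120,60),(180,255,255))
k,_,st,ce=cv2.connectedComponentsWithStats(m)
for i in range(1,k):
    if st[i,4]>150: print(st[i],ce[i].round(),ray(c,ce[i],166,s).round(1))
cv2.imwrite("pics/w3.png",im)
E
```

```text
[515.06607311 313.20421948 161.66217391] 17.0
[ 258  245   33   68 2096] [274. 280.] [513.4 318.6 166. ]
[545 320  15  20 175] [553. 329.] [618.2 301.6 166. ]
```

View pics/w3.png

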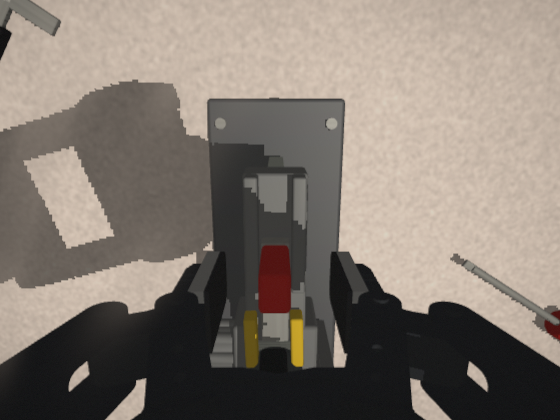

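The red grip (275,280) sits between the open fingers, so I'll close and draw it.

Call:
{"fn": "drive_tool", "kwargs": {
  "commands": "-0.01 0 0 0 0 0 20;0 0 0 0 0 0 0;0 0 0 0 0 0 0;0 0 0 0 0 0 0;0 0 0 0 0 0 0;0 0 0 0 0 0 0;0 0.04 0 0 0 0 0;0 0.05 0 0 0 0 0;0 0.05 0 0 0 0 0;0 0.05 0 0 0 0 0;0 0.03 0 0 0 0 0;0 0 0 0 0 0 0;0 0 0 0 0 0 0;0 0 0 0 0 0 0",
  "force": 50
}}

```text
time_s: 6.18
eef_pos: [513.3, 333.6, 161.2]
ee_rot: [0.001, 0.695, 0.719, -0.002]
force: [-5.2, -12.0, 9.2]
grip_width: 0.127
grip_force: 50.8
```

Call:
{"fn": "drive_tool", "kwargs": {
  "commands": "0 0 0 0 0 0 50;0 0 0 0 0 0 50;0 0 0 0 0 0 50;0 0 0.2 0 0 0 50;0 0 0.3 0 0 0 50;0 -0.3 0.1 0 0 0 50;0.01 -0.3 0 0 0 0 50;0.01 -0.24 0 0 0 0 50;0 0 0 0 0 0 50"
}}

```text
time_s: 6.93
eef_pos: [515.9, 248.3, 220.5]
ee_rot: [0.0, 0.696, 0.718, -0.0]
force: [-0.1, 0.0, -1.0]
grip_width: 0.499
grip_force: 0.0
```

```bash
python3 - <<'E'
from h import *
s=sense(); c=capture("wrist"); im=c["pixels"]; print(s["eef_pos"],s["force"])
for k,z in [("catch_grip",160),("wing",163)]:
    for b in boxes_of(c,k)[:1]: print(k,round(b["confidence"],2),np.round(b["position"]),np.round(ray(c,b["position"],z,s),1))
h=cv2.cvtColor(im,cv2.COLOR_BGR2HSV); m=cv2.inRange(h,(0,120,60),(5,255,255))|cv2.inRange(h,(174,120,60),(180,255,255))
k,_,st,ce=cv2.connectedComponentsWithStats(m)
for i in range(1,k):
    if st[i,4]>150: print(st[i],ce[i].round(),ray(c,ce[i],166,s).round(1))
cv2.imwrite("pics/w4.png",im)
E
```

```text
[515.85236226 248.31086218 220.54588975] [-0.06500471  0.00741793 -0.96558367]
catch_grip 0.79 [276.  95.] [512.9 319.3 160. ]
wing 0.91 [280. 228.] [517.  253.2 163. ]
[265  48  26  40 991] [277.  67.] [513.  331.6 166. ]
[ 517  217   43   48 1102] [542. 238.] [652.2 252.8 166. ]
```

View pics/w4.png

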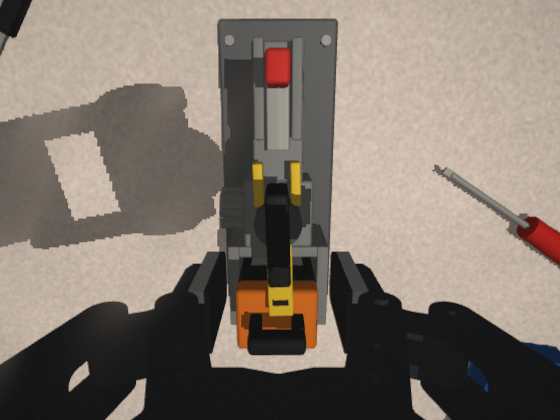

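The catch is drawn: the bolt end (row 150) is clear of the fork (rows 165-205). The wing bar spans rows 183-287.

```bash
python3 - <<'E'
from h import *
s=sense(); c=capture("wrist")
for p,z in [((277,183),172),((280,287),172),((278,48),166),((278,82),166),((277,333),152)]: print(p,ray(c,p,z,s).round(1))
E
```

```text
(277, 183) [513.9 282.2 172. ]
(280, 287) [517.3 227.6 172. ]
(278, 48) [512.3 343.2 166. ]
(278, 82) [512.8 328.6 166. ]
(277, 333) [517.  187.2 152. ]
```

Call:
{"fn": "drive_tool", "kwargs": {
  "commands": "0 0.03 -0.15 0 0 0 50;0 0 -0.2 0 0 0 50;0 0 -0.19 0 0 0 50;0 0 0 0 0 0 30;0 0 0 0 0 0 0;0 0 0 0 0 0 0;0 0 0 0 0 0 0;0 0 0 0 0 0 0;0 0 0 0 0 0 0;0 0 0 0 0 0 0",
  "force": 50
}}

```text
time_s: 7.97
eef_pos: [515.6, 255.0, 167.1]
ee_rot: [-0.0, 0.695, 0.719, 0.001]
force: [-1.4, 4.3, 1.9]
grip_width: 0.123
grip_force: 51.7
```

Call:
{"fn": "drive_tool", "kwargs": {
  "commands": "0 0 0 0 0 0.1 0;0 0 0 0 0 0.14 0;0 0 0 0 0 0.14 0;0 0 0 0 0 0.14 0;0 0 0 0 0 0.14 0;0 0 0 0 0 0.14 0"
}}

```text
time_s: 8.47
eef_pos: [512.4, 254.0, 167.0]
ee_rot: [-0.003, 0.437, 0.9, -0.003]
force: [-23.7, -5.2, 15.1]
grip_width: 0.127
grip_force: 53.6
```

The side force shows the tool sits about 5 mm off the post axis along the bar, so I'll shift along with the turn.

Call:
{"fn": "drive_tool", "kwargs": {
  "commands": "-0.03 -0.01 0 0 0 0.05 0;-0.01 -0.005 0 0 0 0.14 0;-0.005 -0.005 0 0 0 0.14 0;-0.005 -0.005 0 0 0 0.14 0;0 -0.005 0 0 0 0.14 0;0 -0.005 0 0 0 0.14 0;0 0 0 0 0 0.14 0;0 0 0 0 0 0 0;0 0 0 0 0 0 0"
}}

```text
time_s: 9.22
eef_pos: [509.7, 250.1, 167.1]
ee_rot: [-0.001, 0.104, 0.995, -0.001]
force: [-6.6, -2.9, 7.0]
grip_width: 0.124
grip_force: 52.4
```

Call:
{"fn": "drive_tool", "kwargs": {
  "commands": "0 0 0 0 0 0 50;0 0 0 0 0 0 50;0 0 0 0 0 0 50;0 0 0.2 0 0 0 50;0 0 0.4 0 0 0.05 50;0 -0.15 0.1 0 0 0.1 50;0.04 -0.3 0 0 0 0.1 50;0.04 -0.3 0 0 0 0.06 50;0 0 0 0 0 0 50;0 0 0 0 0 0 50"
}}

```text
time_s: 10.05
eef_pos: [518.8, 174.8, 236.5]
ee_rot: [0.0, -0.015, 1.0, -0.0]
force: [0.1, 0.5, -0.3]
grip_width: 0.505
grip_force: 0.0
```

```bash
python3 - <<'E'
from h import *
s=sense(); c=capture("wrist"); im=c["pixels"]; print(s["eef_pos"],rot(s["ee_rot"]).as_matrix().round(3).tolist(),s["joints"])
for k,z in [("handle",145)]:
    for b in boxes_of(c,k)[:2]: print(k,round(b["confidence"],2),np.round(b["position"]),np.round(ray(c,b["position"],z,s),1))
cv2.imwrite("pics/w5.png",im)
E
```

```text
[518.8132617  174.81417559 236.49077679] [[-1.0, -0.031, 0.0], [-0.031, 1.0, -0.0], [-0.0, -0.0, -1.0]] [ 1.10982356e-01  3.71100983e-01  1.44810343e+00 -9.65971076e-05
  1.32192962e+00 -1.49039358e+00]
handle 0.8 [276. 200.] [506.9 172.6 145. ]
```

View pics/w5.png

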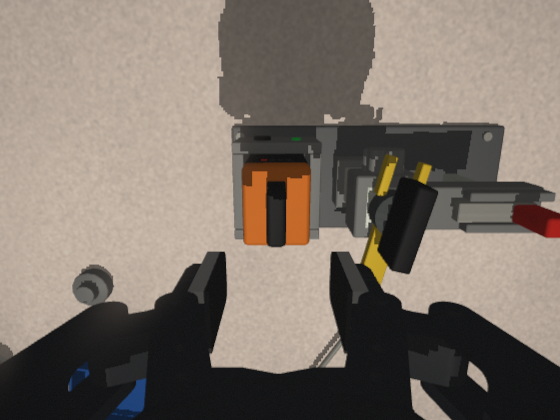

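Arm is clear, about 75°. The handle (277,215) is nearly centred, so I'll descend, grip and lift.

Call:
{"fn": "drive_tool", "kwargs": {
  "commands": "0 -0.015 -0.2 0 0 0 50;0 0 -0.25 0 0 0 50;0 0 -0.25 0 0 0 50;0 0 -0.19 0 0 0 50;0 0 0 0 0 0 30;0 0 0 0 0 0 0;0 0 0 0 0 0 0;0 0 0 0 0 0 0;0 0 0 0 0 0 0;0 0 0 0 0 0 0;0 0 0 0 0 0 0",
  "force": 70
}}

```text
time_s: 11.07
eef_pos: [518.9, 174.5, 148.3]
ee_rot: [0.001, -0.017, 1.0, 0.0]
force: [0.3, -1.4, 4.5]
grip_width: 0.124
grip_force: 71.7
```

Call:
{"fn": "drive_tool", "kwargs": {
  "commands": "0 0 0.05 0 0 0 0;0 0 0.1 0 0 0 0;0 0 0.1 0 0 0 0;0 0 0.1 0 0 0 0;0 0 0.1 0 0 0 0;0 0 0.15 0 0 0 0;0 0 0.15 0 0 0 0;0 0 0.15 0 0 0 0;0 0 0.15 0 0 0 0;0 0 0 0 0 0 0"
}}

```text
time_s: 11.9
eef_pos: [519.4, 174.6, 255.9]
ee_rot: [0.003, -0.017, 1.0, 0.0]
force: [0.0, 0.1, -3.9]
grip_width: 0.122
grip_force: 70.7
```

Call:
{"fn": "drive_tool", "kwargs": {
  "commands": "0.02 -0.1 0 0 0 -0.03 0;0.02 -0.2 0 0 0 -0.03 0;0.02 -0.2 0 0 0 -0.04 0;0.02 -0.2 0 0 0 -0.04 0;0.02 -0.2 0 0 0 -0.04 0;0.02 -0.2 0 0 0 -0.04 0;0.02 -0.2 -0.1 0 0 -0.04 0;0.02 -0.2 -0.15 0 0 -0.04 0;0.02 -0.2 -0.2 0 0 -0.04 0;0.02 -0.1 -0.2 0 0 0 0;0 0 -0.2 0 0 0 0;0 0 -0.15 0 0 0 0;0 0 -0.07 0 0 0 0;0 0 -0.03 0 0 0 0;0 0 0 0 0 0 0"
}}

```text
time_s: 13.15
eef_pos: [538.2, -5.8, 141.9]
ee_rot: [-0.001, 0.117, 0.993, 0.0]
force: [0.8, 0.1, -3.5]
grip_width: 0.122
grip_force: 70.6
```

Call:
{"fn": "drive_tool", "kwargs": {
  "commands": "0 0 -0.02 0 0 0 0;0 0 -0.01 0 0 0 0;0 0 -0.01 0 0 0 0;0 0 -0.01 0 0 0 0;0 0 -0.005 0 0 0 0;0 0 0 0 0 0 0"
}}

```text
time_s: 13.65
eef_pos: [538.4, -5.6, 136.8]
ee_rot: [0.0, 0.117, 0.993, 0.0]
force: [0.0, 0.3, -3.7]
grip_width: 0.126
grip_force: 70.6
```

Call:
{"fn": "drive_tool", "kwargs": {
  "commands": "0 0 -0.01 0 0 0 0;0 0 -0.01 0 0 0 0;0 0 0 0 0 0 0;0 0 0 0 0 0 0"
}}

```text
time_s: 13.98
eef_pos: [539.0, -5.8, 136.3]
ee_rot: [0.001, 0.117, 0.993, -0.0]
force: [-2.7, -0.0, 7.2]
grip_width: 0.118
grip_force: 72.3
```

Standing on the bench, with 7 N of support. Next I release, rise and turn the wrist half round for the side grasp.

Call:
{"fn": "drive_tool", "kwargs": {
  "commands": "0 0 0 0 0 0 20;0 0 0 0 0 0 40;0 0 0 0 0 0 50;0 0 0 0 0 0 60;0 0 0.15 0 0 0 60;0 0 0.3 0 0 0 60;0 0 0.3 0 0 -0.05 60;0 0 0.3 0 0 -0.15 60;0 0 0.2 0 0 -0.15 60;0 0 0 0 0 -0.15 60;0 0 0 0 0 -0.15 60;0 0 0 0 0 -0.15 60;0 0 0 0 0 -0.15 60;0 0 0 0 0 -0.15 60;0 0 0 0 0 -0.15 60;0 0 0 0 0 -0.15 60;0 0 0 0 0 -0.15 60;0 0 0 0 0 -0.15 60;0 0 0 0 0 -0.15 60;0 0 0 0 0 -0.15 60"
}}

```text
time_s: 15.65
eef_pos: [538.5, -5.6, 259.7]
ee_rot: [-0.0, 0.787, 0.618, -0.0]
force: [0.3, 0.6, -0.4]
grip_width: 0.599
grip_force: 0.0
```

Call:
{"fn": "drive_tool", "kwargs": {
  "commands": "0 0 0 0 0 -0.15 80;0 0 0 0 0 -0.15 80;0 0 0 0 0 -0.15 80;0 0 0 0 0 -0.15 80;0 0 0 0 0 -0.15 80;0 0 0 0 0 -0.15 80;0 0 0 0 0 -0.15 80;0 0 0 0 0 -0.15 80;0 0 0 0 0 -0.15 80;0 0 0 0 0 -0.15 80;0 0 0 0 0 -0.15 80;0 0 0 0 0 -0.15 80;0 0 0 0 0 -0.15 80;0 0 0 0 0 0 80;0 0 0 0 0 0 80"
}}

```text
time_s: 16.9
eef_pos: [538.5, -5.6, 259.8]
ee_rot: [-0.0, 0.995, -0.095, -0.0]
force: [0.3, -0.2, -0.1]
grip_width: 0.8
grip_force: 0.0
```

```bash
python3 - <<'E'
from h import *
s=sense(); c=capture("wrist"); im=c["pixels"]; print(s["eef_pos"],rot(s["ee_rot"]).as_matrix().round(3).tolist(),s["joints"],s["time_s"])
h=cv2.cvtColor(im,cv2.COLOR_BGR2HSV)
m=cv2.inRange(h,(6,150,130),(18,255,255)); k,_,st,ce=cv2.connectedComponentsWithStats(m); i=1+st[1:,4].argmax(); print(st[i],ce[i],ray(c,ce[i],110,s))
for b in boxes_of(c,"handle")[:2]: print(b["confidence"],b["position"],ray(c,b["position"],133,s))
f,M,p=cam(c,s)
print(cv2.minAreaRect(np.argwhere(m)[:,::-1].astype(np.float32)))
cv2.imwrite("pics/w6.png",im)
E
```

```text
[538.45401891  -5.58063547 259.75213366] [[0.982, -0.19, -0.0], [-0.19, -0.982, 0.0], [-0.0, -0.0, -1.0]] [-2.28063795e-01  3.34622872e-01  1.43777217e+00  1.69226121e-05
  1.36923099e+00  1.53371963e+00] 16.9
[ 250  162   60   71 2918] [278.57916381 194.2878684 ] [540.50464456  -7.21262352 110.        ]
0.62 [278.3, 190.8] [548.10803049  -8.41885348 133.        ]
((318.481689453125, 166.923095703125), (103.1024398803711, 444.800537109375), 63.794166564941406)
```

View pics/w6.png

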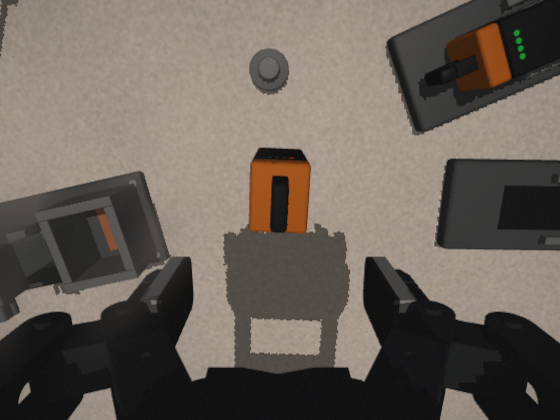

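The pack stands upright with its cap centred near (280,200), about (539,-7). A quick look at the free charger before grasping.

Call:
{"fn": "drive_tool", "kwargs": {
  "commands": "-0.1 -0.35 0.05 0 0 0 80;-0.1 -0.4 0.05 0 0 0 80;-0.1 -0.4 0.05 0 0 0 80;-0.1 -0.4 0.05 0 0 0 80;-0.1 -0.4 0.05 0 0 0 80;-0.1 -0.35 0.05 0 0 0 80;0 0 0 0 0 0 80;0 0 0 0 0 0 80"
}}

```text
time_s: 17.67
eef_pos: [477.9, -237.0, 289.8]
ee_rot: [-0.0, 0.995, -0.098, 0.0]
force: [-0.1, 0.3, -0.4]
grip_width: 0.801
grip_force: 0.0
```

```bash
python3 - <<'E'
from h import *
s=sense(); c=capture("wrist"); im=c["pixels"]; print(s["eef_pos"].round(1))
import json; json.dump({k:np.array(v).tolist() for k,v in s.items()},open("s7.json","w")); import pickle; pickle.dump((s,c),open("w7.pkl","wb"))
for b in boxes_of(c,"charger")[:2]: print(b["confidence"],b["position"],ray(c,b["position"],22,s))
cv2.imwrite("pics/w7.png",im)
E
```

```text
[ 477.9 -237.   289.8]
0.81 [309.9, 185.1] [ 457.22852744 -269.08933544   22.        ]
```

View pics/w7.png

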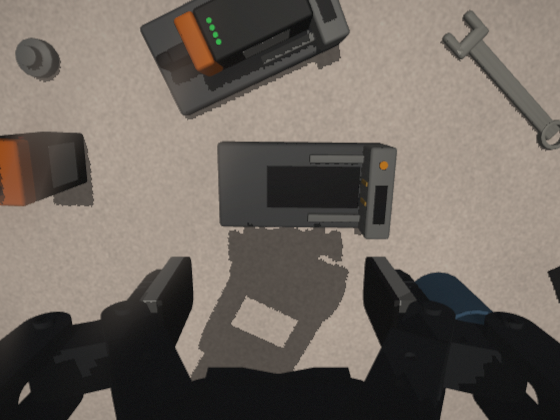

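The charger deck corners are (219,142), (219,225), (365,142) and (365,226). The block's inner face foot is at about col 362, and the guide inner edges are rows 163 and 214.

```bash
python3 - <<'E'
from h import *
import pickle; s,c=pickle.load(open("w7.pkl","rb")); im=c["pixels"]
P=lambda p,z: ray(c,p,z,s)[:2]
A,B,C,D=[P(p,22) for p in [(219.5,142),(219,225),(365,142.5),(365,226.5)]]
print(A,B,C,D); 
for d in (A-C,B-D): print("yaw",np.degrees(np.arctan2(d[1],d[0])),np.linalg.norm(d))
d=A-B; print("yaw",90+np.degrees(np.arctan2(d[1],d[0])),np.linalg.norm(d))
g1,g2=P((336,163),32),P((336,214),32); print("guides",g1,g2,np.linalg.norm(g1-g2),(g1+g2)/2)
print("block foot",P((362,188),22),P((369,188),58))
# gray profile along middle row to see edges
g=cv2.cvtColor(im,cv2.COLOR_BGR2GRAY); print(g[172,352:400].tolist()); print(g[150:232,335].tolist())
# reproject hypothesised charger
y=np.radians(79.0); cy=np.array([np.cos(y),np.sin(y)]); cx=np.array([cy[1],-cy[0]]); o=(A+B)/2-90*cy; print("origin",o)
f,M,p=cam(c,s)
for n,x,yy,z in [("bay",0,-64,22),("blocktop",0,-64,58),("end",47,-90,58),("end",-47,-90,58),("g",28,-30,32),("g",-28,-30,32),("guide end",30,-8,32)]:
    print(n,proj(c,[*(o+x*cx+yy*cy),z],s).round(1))
E
```

```text
[ 521.14949242 -183.71860751] [ 432.24901754 -161.82283214] [ 490.95412871 -333.83342253] [ 398.92892725 -321.3618638 ]
yaw 78.62681051343475 153.1215780998953
yaw 78.20321747605243 162.98138249366954
yaw 76.163703802955 91.55719202615981
guides [ 477.15766098 -299.27175893] [ 422.64063612 -290.76773688] 55.17630279615817 [ 449.89914855 -295.0197479 ]
block foot [ 443.095026   -324.06440483] [ 450.72708111 -324.0825021 ]
[29, 30, 31, 31, 29, 31, 29, 30, 58, 50, 41, 39, 40, 40, 41, 43, 43, 62, 79, 88, 96, 97, 96, 95, 95, 95, 95, 94, 95, 94, 94, 93, 92, 93, 92, 92, 92, 91, 92, 92, 93, 87, 84, 152, 163, 160, 159, 160]
[67, 68, 69, 68, 59, 79, 97, 99, 98, 97, 95, 95, 74, 37, 54, 65, 51, 30, 31, 32, 31, 31, 31, 32, 30, 30, 30, 29, 29, 32, 29, 30, 31, 31, 30, 29, 28, 27, 29, 29, 27, 29, 30, 29, 29, 30, 27, 29, 27, 27, 29, 28, 29, 29, 31, 28, 28, 34, 52, 62, 62, 62, 57, 53, 61, 83, 95, 94, 93, 92, 92, 77, 59, 62, 60, 59, 54, 99, 141, 155, 125, 80]
origin [ 459.5264454  -261.11716633]
bay [361.4 184.3]
blocktop [369.3 191.3]
end [399.5 143.2]
end [392.  236.3]
g [332.2 159.7]
g [330.4 211.7]
guide end [311.  157.9]
```

Call:
{"fn": "drive_tool", "kwargs": {
  "commands": "0.1 0.39 0 0 0 -0.01 80;0.1 0.39 0 0 0 -0.01 80;0.1 0.39 0 0 0 -0.01 80;0.1 0.39 0 0 0 -0.01 80;0.1 0.39 0 0 0 -0.01 80;0.09 0.36 0 0 0 -0.005 80;0 0 0 -0.035 -0.146 0 80;0 0 0 -0.035 -0.146 0 80;0 0 0 -0.035 -0.146 0 80;0 0 0 -0.035 -0.146 0 80;0 0 0 -0.035 -0.146 0 80;0 0 0 -0.035 -0.146 0 80;0 0 0 -0.035 -0.146 0 80;0 0 0 -0.035 -0.146 0 80;0 0 0 -0.035 -0.146 0 80;0 0 0 -0.035 -0.146 0 80;0 0 0 0 0 0 80;0 0 0 0 0 0 80"
}}

```text
time_s: 19.27
eef_pos: [537.0, -6.3, 299.3]
ee_rot: [0.059, 0.862, -0.109, 0.492]
force: [0.1, 0.1, 0.1]
grip_width: 0.8
grip_force: 0.0
```

```bash
python3 - <<'E'
from h import *
s=sense(); M=rot(s["ee_rot"]).as_matrix(); print(s["eef_pos"].round(1),M.round(3).tolist(),s["joints"].round(3)); print("y yaw",np.degrees(np.arctan2(M[1,1],M[0,1])),"tilt",np.degrees(np.arccos(-M[2,2])))
E
```

```text
[537.   -6.3 299.3] [[0.493, -0.246, 0.835], [-0.13, -0.969, -0.209], [0.86, -0.005, -0.509]] [-0.22  -0.03   2.085 -0.414  0.056  2.003]
y yaw -104.25958599098327 tilt 59.373451592884365
```

```bash
cat > kin.py <<'E'
import numpy as np
from scipy.optimize import least_squares
D=[(.313,1.498,1.331,141.437,-505.596,248.294),(.2175,1.3905,1.53385,482.3,146.3,337.8),(.3711,1.4481,1.32193,518.8,174.8,236.5),(.33462,1.43777,1.36923,538.45,-5.58,259.75),(-.03,2.085,.056,537,-6.3,299.3)]
def fk(p,a,b,c):
    l1,l2,e,L,h,off=p; f=a+b; t=f+c
    return np.array([l1*np.sin(a)+e*np.sin(f-np.pi/2)+l2*np.sin(f)+L*np.sin(t), h+l1*np.cos(a)+e*np.cos(f-np.pi/2)+l2*np.cos(f)+L*np.cos(t)])
def res(p): return np.concatenate([fk(p,*d[:3])-[np.sqrt(d[3]**2+d[4]**2-116**2),d[5]] for d in D]+[0.02*(p[:5]-[425,390,0,250,300])])
P=least_squares(res,[425,390,0,250,300,0]).x
if __name__=="__main__":
    print(P.round(1),res(P).round(1))
    for r in (520,600,650,680):
      for z in (75,90):
        for T in (30,40,45,50,60,70):
            t=np.pi-np.radians(T)
            best=least_squares(lambda q: fk(P,q[0],q[1],t-q[0]-q[1])-[r,z],[.3,1.6]); a,b=best.x
            print(r,z,T,best.x.round(2),"j5",round(t-a-b,2),round(best.cost,2))
E
python3 kin.py
```

```text
[442.  397.2 -42.1 239.9 203.1   0. ] [-0.3 -0.1  0.2  0.   0.   0.   0.   0.   0.1 -0.   0.3  0.1 -0.8 -0.2
 -1.9]
520 75 30 [0.4  2.03] j5 0.19 0.0
520 75 40 [0.41 2.13] j5 -0.09 0.0
520 75 45 [0.42 2.18] j5 -0.24 0.0
520 75 50 [0.45 2.22] j5 -0.4 0.0
520 75 60 [0.53 2.28] j5 -0.72 0.0
520 75 70 [0.65 2.32] j5 -1.05 0.0
520 90 30 [0.37 2.02] j5 0.23 0.0
520 90 40 [0.37 2.12] j5 -0.05 0.0
520 90 45 [0.38 2.17] j5 -0.2 0.0
520 90 50 [0.41 2.21] j5 -0.35 0.0
520 90 60 [0.48 2.28] j5 -0.67 0.0
520 90 70 [0.6  2.32] j5 -1.0 0.0
600 75 30 [0.52 1.81] j5 0.29 0.0
600 75 40 [0.52 1.91] j5 0.01 0.0
600 75 45 [0.53 1.96] j5 -0.13 0.0
600 75 50 [0.54 2.  ] j5 -0.28 0.0
600 75 60 [0.6  2.07] j5 -0.58 0.0
600 75 70 [0.69 2.11] j5 -0.88 0.0
600 90 30 [0.49 1.8 ] j5 0.32 0.0
600 90 40 [0.49 1.91] j5 0.05 0.0
600 90 45 [0.49 1.96] j5 -0.09 0.0
600 90 50 [0.51 2.  ] j5 -0.24 0.0
600 90 60 [0.56 2.07] j5 -0.54 0.0
600 90 70 [0.64 2.11] j5 -0.84 0.0
650 75 30 [0.6  1.66] j5 0.36 0.0
650 75 40 [0.59 1.77] j5 0.08 0.0
650 75 45 [0.59 1.82] j5 -0.06 0.0
650 75 50 [0.61 1.86] j5 -0.2 0.0
650 75 60 [0.65 1.93] j5 -0.49 0.0
650 75 70 [0.72 1.98] j5 -0.78 0.0
650 90 30 [0.58 1.65] j5 0.39 0.0
650 90 40 [0.56 1.76] j5 0.12 0.0
650 90 45 [0.57 1.81] j5 -0.02 0.0
650 90 50 [0.58 1.86] j5 -0.17 0.0
650 90 60 [0.62 1.93] j5 -0.46 0.0
650 90 70 [0.69 1.98] j5 -0.75 0.0
680 75 30 [0.65 1.56] j5 0.4 0.0
680 75 40 [0.64 1.68] j5 0.13 0.0
680 75 45 [0.64 1.73] j5 -0.01 0.0
680 75 50 [0.65 1.78] j5 -0.15 0.0
680 75 60 [0.69 1.85] j5 -0.44 0.0
680 75 70 [0.75 1.89] j5 -0.72 0.0
680 90 30 [0.63 1.56] j5 0.43 0.0
680 90 40 [0.61 1.67] j5 0.16 0.0
680 90 45 [0.61 1.73] j5 0.02 0.0
680 90 50 [0.62 1.77] j5 -0.12 0.0
680 90 60 [0.65 1.85] j5 -0.41 0.0
680 90 70 [0.72 1.9 ] j5 -0.69 0.0
```

The forward tilt is limited by joint 5. I'll approach from the outer side with the tool tilted back towards the robot: pitch back down, half-turn, then tilt inward.

Call:
{"fn": "drive_tool", "kwargs": {
  "commands": "0 0 0 0.036 0.142 0 80;0 0 0 0.036 0.142 0 80;0 0 0 0.036 0.142 0 80;0 0 0 0.036 0.142 0 80;0 0 0 0.036 0.142 0 80;0 0 0 0.036 0.142 0 80;0 0 0 0.036 0.142 0 80;0 0 0 0.036 0.142 0 80;0 0 0 0.036 0.142 0 80;0 0 0 0 0 0 80"
}}

```text
time_s: 20.1
eef_pos: [538.7, -9.8, 298.4]
ee_rot: [0.007, 0.992, -0.125, 0.024]
force: [0.3, -0.1, -0.4]
grip_width: 0.799
grip_force: 0.0
```

```bash
cat > st.py <<'E'
from h import *
s=sense(); M=rot(s["ee_rot"]).as_matrix(); print(s["time_s"],s["eef_pos"].round(1),s["joints"].round(3)); print("y yaw",np.degrees(np.arctan2(M[1,1],M[0,1])).round(2),"y z",M[2,1].round(3),"tilt",np.degrees(np.arccos(-M[2,2])).round(2),"a",M[:,2].round(3),"x",M[:,0].round(3))
E
python3 st.py
```

```text
20.1 [538.7  -9.8 298.4] [-0.232  0.288  1.401 -0.009  1.404  1.591]
y yaw -104.37 y z 0.008 tilt 2.84 a [ 0.045 -0.02  -0.999] x [ 0.968 -0.247  0.049]
```

Call:
{"fn": "drive_tool", "kwargs": {
  "commands": "0 0 0 0 0 0.149 80;0 0 0 0 0 0.149 80;0 0 0 0 0 0.149 80;0 0 0 0 0 0.149 80;0 0 0 0 0 0.149 80;0 0 0 0 0 0.149 80;0 0 0 0 0 0.149 80;0 0 0 0 0 0.149 80;0 0 0 0 0 0.149 80;0 0 0 0 0 0.149 80;0 0 0 0 0 0.149 80;0 0 0 0 0 0.149 80;0 0 0 0 0 0.149 80;0 0 0 0 0 0.149 80;0 0 0 0 0 0.149 80;0 0 0 0 0 0.149 80;0 0 0 0 0 0.149 80;0 0 0 0 0 0.149 80"
}}

```text
time_s: 21.6
eef_pos: [537.1, -9.3, 299.1]
ee_rot: [-0.017, 0.597, 0.802, 0.025]
force: [-1.1, -0.2, 0.3]
grip_width: 0.801
grip_force: 0.0
```

Call:
{"fn": "drive_tool", "kwargs": {
  "commands": "0 0 0 0 0 0.149 80;0 0 0 0 0 0.149 80;0 0 0 0 0 0.149 80;0 0 0 0 0 0.149 80;0 0 0 0 0 0.149 80;0 0 0 0 0 0.149 80;0 0 0 0 0 0.149 80;0 0 0 0 0 0.149 80;0 0 0 0 0 0.149 80;0 0 0 0.033 0.137 0 80;0 0 0 0.033 0.137 0 80;0 0 0 0.033 0.137 0 80;0 0 0 0.033 0.137 0 80;0 0 0 0.033 0.137 0 80;0 0 0 0.033 0.137 0 80;0 0 0 0.033 0.137 0 80;0 0 0 0.033 0.137 0 80;0 0 0 0.033 0.137 0 80;0 0 0 0 0 0 80;0 0 0 0 0 0 80"
}}

```text
time_s: 23.27
eef_pos: [537.2, -10.2, 297.6]
ee_rot: [-0.496, 0.104, 0.86, 0.066]
force: [0.5, -0.0, 0.7]
grip_width: 0.799
grip_force: 0.0
```

```bash
python3 st.py
```

```text
23.2667 [537.2 -10.2 297.6] [-0.242  0.874  0.766  0.018  2.55  -1.562]
y yaw 75.83 y z 0.011 tilt 60.05 a [-0.839  0.217 -0.499] x [-0.486  0.113  0.866]
```

Call:
{"fn": "drive_tool", "kwargs": {
  "commands": "0.04 0.035 0 0 0 0.015 80;0 0 -0.3 0 0 0 80;0 0 -0.4 0 0 0 80;0 0 -0.4 0 0 0 80;0 0 -0.3 0 0 0 80;0 0 -0.3 0 0 0 80;0 0 -0.2 0 0 0 80;0 0 -0.2 0 0 0 80;0 0 -0.04 0 0 0 80;0 0 0 0 0 0 80;0 0 0 0 0 0 80"
}}

```text
time_s: 24.18
eef_pos: [541.6, -7.2, 86.8]
ee_rot: [-0.496, 0.101, 0.86, 0.062]
force: [-0.0, 0.1, 0.2]
grip_width: 0.798
grip_force: 0.0
```

```bash
python3 st.py; python3 - <<'E'
from h import *
c=capture("scene"); cv2.imwrite("pics/s8.png",cv2.resize(c["pixels"][150:340,180:430],(790,600),interpolation=cv2.INTER_CUBIC))
E
```

```text
24.1833 [541.6  -7.2  86.8] [-0.233  1.088  0.907  0.008  2.194 -1.569]
y yaw 76.44 y z 0.006 tilt 59.98 a [-0.841  0.206 -0.5  ] x [-0.488  0.112  0.866]
```

View pics/s8.png

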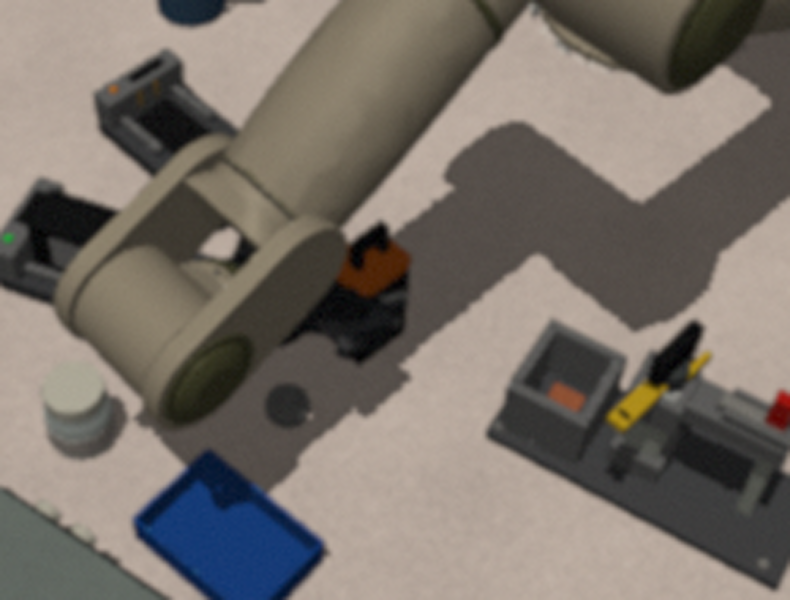

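The pack stands with the gripper straddling it from the outer side, and nothing is touching. I'll close and lift.

Call:
{"fn": "drive_tool", "kwargs": {
  "commands": "0 0 0 0 0 0 60;0 0 0 0 0 0 50;0 0 0 0 0 0 30;0 0 0 0 0 0 20;0 0 0 0 0 0 20;0 0 0 0 0 0 20;0 0 0 0 0 0 20;0 0 0 0 0 0 20",
  "force": 80
}}

```text
time_s: 24.9
eef_pos: [541.4, -7.4, 86.3]
ee_rot: [-0.497, 0.101, 0.86, 0.062]
force: [3.2, 0.7, 6.9]
grip_width: 0.529
grip_force: 82.0
```

Call:
{"fn": "drive_tool", "kwargs": {
  "commands": "0 0 0.05 0 0 0 20;0 0 0.1 0 0 0 20;0 0 0.2 0 0 0 20;0 0 0.2 0 0 0 20;0 0 0.2 0 0 0 20;0 0 0.2 0 0 0 20;0 0 0.2 0 0 0 20;0 0 0.2 0 0 0 20;0 0 0.1 0 0 0 20;0 0 0 0 0 0 20"
}}

```text
time_s: 25.73
eef_pos: [541.2, -7.5, 232.1]
ee_rot: [-0.496, 0.101, 0.86, 0.062]
force: [0.8, 0.3, -4.9]
grip_width: 0.531
grip_force: 81.8
```

```bash
python3 st.py
```

```text
25.7333 [541.2  -7.5 232.1] [-0.233  0.928  0.831  0.01   2.429 -1.566]
y yaw 76.4 y z 0.005 tilt 59.95 a [-0.841  0.206 -0.501] x [-0.488  0.113  0.866]
```

Call:
{"fn": "drive_tool", "kwargs": {
  "commands": "0 0 0 -0.018 -0.072 0 20;0 0 0 -0.035 -0.144 0 20;0 0 0 -0.035 -0.144 0 20;0 0 0 -0.035 -0.144 0 20;0 0 0 -0.035 -0.144 0 20;0 0 0 -0.035 -0.144 0 20;0 0 0 -0.035 -0.144 0 20;0 0 0 -0.035 -0.144 0 20;0 0 0 -0.035 -0.144 0 20;0 0 0 -0.018 -0.072 0 20;0 0 0 0 0 0 20"
}}

```text
time_s: 26.65
eef_pos: [539.1, -6.7, 229.5]
ee_rot: [-0.002, 0.116, 0.993, 0.001]
force: [-0.0, -0.0, -3.6]
grip_width: 0.528
grip_force: 82.3
```

Call:
{"fn": "drive_tool", "kwargs": {
  "commands": "-0.03 -0.08 0 0 0 -0.07 20;-0.055 -0.16 0 0 0 -0.14 20;-0.055 -0.16 0 0 0 -0.14 20;-0.055 -0.16 0 0 0 -0.14 20;-0.055 -0.16 0 0 0 -0.14 20;-0.055 -0.16 0 0 0 -0.14 20;-0.055 -0.16 0 0 0 -0.14 20;-0.055 -0.16 0 0 0 -0.14 20;-0.055 -0.16 0 0 0 -0.14 20;-0.055 -0.16 0 0 0 -0.14 20;-0.055 -0.16 0 0 0 -0.14 20;-0.055 -0.16 0 0 0 -0.14 20;-0.055 -0.16 0 0 0 -0.14 20;-0.055 -0.16 0 0 0 -0.14 20;-0.03 -0.08 0 0 0 -0.08 20;0 0 0 0 0 0 20"
}}

```text
time_s: 27.98
eef_pos: [462.7, -232.8, 228.8]
ee_rot: [-0.003, 0.779, 0.627, 0.001]
force: [-0.5, -0.7, -4.8]
grip_width: 0.529
grip_force: 82.5
```

```bash
python3 st.py
```

```text
27.9833 [ 462.7 -232.8  228.8] [-0.694  0.315  1.547  0.003  1.284 -0.48 ]
y yaw -12.29 y z -0.003 tilt 0.33 a [-0.002  0.005 -1.   ] x [0.213 0.977 0.005]
```

Call:
{"fn": "drive_tool", "kwargs": {
  "commands": "0.01 0.02 0 -0.066 0.014 0 20;0 0 0 -0.132 0.028 0 20;0 0 0 -0.132 0.028 0 20;0 0 0 -0.132 0.028 0 20;0 0 0 -0.132 0.028 0 20;0 0 0 -0.066 0.014 0 20;0 0 -0.2 0 0 0 20;0 0 -0.2 0 0 0 20;0 0 -0.2 0 0 0 20;0 0 -0.2 0 0 0 20;0 0 -0.2 0 0 0 20;0 0 -0.2 0 0 0 20;0 0 -0.1 0 0 0 20;0 0 0 0 0 0 20;0 0 0 0 0 0 20"
}}

```text
time_s: 29.23
eef_pos: [464.6, -229.2, 100.0]
ee_rot: [0.164, 0.75, 0.608, -0.202]
force: [-0.2, -0.3, -4.2]
grip_width: 0.533
grip_force: 82.6
```

```bash
python3 st.py; python3 - <<'E'
from h import *
s=sense(); c=capture("top"); 
d=capture("scene")
a=cv2.resize(c["pixels"][180:290,290:420],(390,330),interpolation=cv2.INTER_CUBIC); b=cv2.resize(d["pixels"][130:240,170:300],(390,330),interpolation=cv2.INTER_CUBIC)
cv2.imwrite("pics/s9.png",np.hstack([a,b]))
E
```

```text
29.2333 [ 464.6 -229.2  100. ] [-0.459  0.489  1.77  -0.691  0.869  0.203]
y yaw -11.95 y z 0.0 tilt 30.18 a [-0.104 -0.492 -0.864] x [ 0.179  0.846 -0.503]
```

View pics/s9.png

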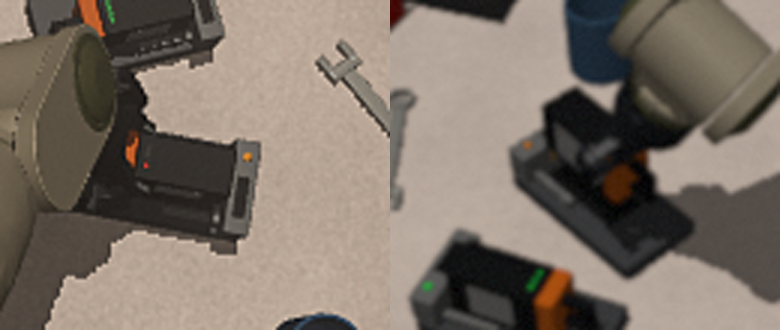

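The pack is level above the free charger, foot towards the block at the right. Lowering.

Call:
{"fn": "drive_tool", "kwargs": {
  "commands": "0 0 -0.1 0 0 0 20;0 0 -0.15 0 0 0 20;0 0 -0.1 0 0 0 20;0 0 -0.05 0 0 0 20;0 0 -0.02 0 0 0 20;0 0 -0.01 0 0 0 20;0 0 -0.01 0 0 0 20;0 0 0 0 0 0 20"
}}

```text
time_s: 30.0
eef_pos: [464.6, -229.5, 56.3]
ee_rot: [0.165, 0.75, 0.607, -0.202]
force: [0.1, -0.1, -4.1]
grip_width: 0.531
grip_force: 82.7
```

Call:
{"fn": "drive_tool", "kwargs": {
  "commands": "0 0 -0.01 0 0 0 20;0 0 -0.01 0 0 0 20;0 0 -0.01 0 0 0 20;0 0 0 0 0 0 20;0 0 0 0 0 0 20"
}}

```text
time_s: 30.42
eef_pos: [464.7, -229.6, 54.5]
ee_rot: [0.165, 0.75, 0.607, -0.202]
force: [-5.3, 4.8, 10.5]
grip_width: 0.53
grip_force: 84.5
```

Call:
{"fn": "drive_tool", "kwargs": {
  "commands": "-0.006 -0.029 0.005 0 0 0 20;-0.006 -0.029 0 0 0 0 20;-0.004 -0.02 0 0 0 0 20;0 0 0 0 0 0 20"
}}

```text
time_s: 30.75
eef_pos: [463.6, -236.9, 54.5]
ee_rot: [0.165, 0.751, 0.607, -0.201]
force: [1.7, 10.2, 8.3]
grip_width: 0.534
grip_force: 84.2
```

Call:
{"fn": "drive_tool", "kwargs": {
  "commands": "-0.002 -0.01 0 0 0 0 20;-0.002 -0.01 0 0 0 0 20;0 0 0 0 0 0 20"
}}

```text
time_s: 31.0
eef_pos: [463.5, -236.9, 54.5]
ee_rot: [0.165, 0.751, 0.608, -0.2]
force: [2.8, 28.1, 15.3]
grip_width: 0.527
grip_force: 86.3
```

Foot is against the block (28 N). Relieve, release and retreat along the tool axis.

Call:
{"fn": "drive_tool", "kwargs": {
  "commands": "0.001 0.008 0 0 0 0 20;0 0 0 0 0 0 50;0 0 0 0 0 0 55;0 0 0 0 0 0 60;0 0 0 0 0 0 70;0 0 0 0 0 0 75;0 0 0 0 0 0 75"
}}

```text
time_s: 31.58
eef_pos: [462.5, -238.7, 53.6]
ee_rot: [0.165, 0.75, 0.607, -0.202]
force: [0.0, 0.6, 0.4]
grip_width: 0.748
grip_force: 0.0
```

Call:
{"fn": "drive_tool", "kwargs": {
  "commands": "0.01 0.05 0.09 0 0 0 75;0.02 0.1 0.17 0 0 0 75;0.03 0.15 0.26 0 0 0 75;0.03 0.15 0.26 0 0 0 75;0.03 0.15 0.26 0 0 0 75;0.03 0.15 0.26 0 0 0 75;0 0.15 0.26 0 0 0 75;0 0.15 0.26 0 0 0 75;0 0 0 0 0 0 75"
}}

```text
time_s: 32.33
eef_pos: [479.0, -131.5, 241.0]
ee_rot: [0.168, 0.75, 0.608, -0.199]
force: [0.9, 0.4, 0.9]
grip_width: 0.748
grip_force: 0.0
```

```bash
python3 st.py; python3 - <<'E'
from h import *
import pickle
s=sense(); c=capture("wrist"); d=capture("top"); pickle.dump((s,c,d),open("w10.pkl","wb"))
y=np.radians(78.); cy=np.array([np.cos(y),np.sin(y)]); cx=np.array([cy[1],-cy[0]]); bay=np.array([443.9,-323.2])
im=c["pixels"].copy()
for x in (-23,23):
  for l in (0,110):
    q=proj(c,[*(bay+x*cx+l*cy),78],s); print(q.round(1)); cv2.circle(im,tuple(int(v) for v in q),2,(255,255,0),-1)
t=cv2.resize(d["pixels"][180:290,290:420],(780,660),interpolation=cv2.INTER_CUBIC)[100:520]
cv2.imwrite("pics/s10.png",np.vstack([cv2.resize(im,(400,300)),cv2.resize(t,(400,215))]) if 0 else im)
E
```

```text
32.3333 [ 479.  -131.5  241. ] [-0.261  0.297  1.626 -0.561  1.232  0.143]
y yaw -11.84 y z 0.01 tilt 30.19 a [-0.095 -0.494 -0.864] x [ 0.182  0.845 -0.503]
[259.  256.9]
[254.7 177.4]
[302.4 256.6]
[309.  177.1]
```

View pics/s10.png

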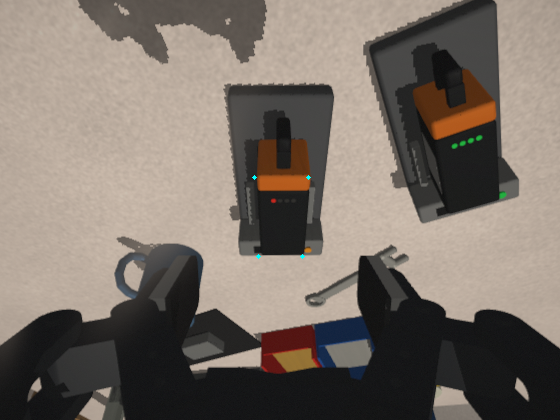

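The pack lies between the guides (cols 259-309), its foot at the block and its handle towards the open end. The gripper is clear, so I'm handing in.

```bash
python3 -c "
from rig import *
print(finish_job())"
```

```text
the job is handed in; nothing more can be done
None
```

The job is handed in at about 32 s of the 64 s limit: the spent pack lies in the free charger, foot pushed against the contact block and handle to the open end, with the catch and lock arm left open; no verdict came back, so success rests on the last wrist picture and the force readings.

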